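# Load the tape spindle and cap it

### The arm

A 6-joint arm with a two-finger parallel gripper is mounted at the origin on a cart in front of the work surface, level with it; the furniture and walls round the work are solid. World frame = base frame: x ahead of the robot, y to its left, z up, the work surface at z = 0. Lengths are in m, angles in rad, forces in N, time in s.
With the tool pointing down it reaches from about 0.275 to 0.75 m from the base axis. Payload 10.2 kg.
Tool frame: the origin (TCP) lies midway between the tips of the shut fingers; the grasp point (between the pads) lies 19 mm behind it (env.hold_point_z is the distance from the TCP to the grasp point, in m); x points along the fingers, z is the direction in which the jaws open and shut, and the axes are right-handed (so a half turn about x gives the same grasp; the last joint's range is limited). The gripper opens to 85 mm and grips with 20 to 120 N. Pads are 22 mm wide; open, the fingers measure 114 mm over their backs; the gripper's body (76 mm by 85 mm) begins 54 mm behind the grasp point. The pads swing forward as they close: fully open they stand 13 mm farther back than shut.
Start: joints at [-1.495, 0.313, 1.498, -0, 1.331, -0.223], TCP at [0.155, -0.502, 0.231] pointing down, gripper open.
Joint ranges: [-2.94, 2.94], [-0.97, 2.17], [0.19, 2.56], [-1.23, 4.37], [0.02, 3.11], [-2.88, 2.88]. Speed limits (rad/s): [2.39, 2.39, 3.01, 3.14, 3.14, 3.14].

### API

Orientations are given as a unit quaternion [x, y, z, w].
In Python, from bench import env, kinematics, monitor, eyes, job gives the robot as it stands. The module is installed in compiled form; this text tells all that it offers. Calls block until the motion is done:
- env.reach(position, orientation): joint-space move of the TCP to a pose.
- env.movel(position, velocity=0.15, frame=None, guard=None): straight line of the TCP; frame=None keeps the orientation; velocity is the mean speed in m/s. With guard (N) it stops when the force on the tool has changed by that much, and returns True; else False.
- env.set_joints(angles): joint-space move.
- env.release() and env.close_gripper(effort=None): open the fingers fully, or close them until they stop; effort is the grip in N (None keeps the last).
- env.hold(seconds).
- kinematics.ik(position, orientation): joint angles nearest the present ones, or None.
- monitor.sense(): the state.
- eyes.grab_frame(name): name is "side" or "top"; returns a dict with "frame" (384x512x3 uint8, red, green, blue), "mtx" (3x3 intrinsics, pixels), "k1" (the pictures are not rectified: a ray, as slopes to the right and down, at radius r is drawn at 1 + k1 r^2 times it, then the intrinsics apply), "view" (4x4, takes a point from world to camera coordinates). Camera axes: x right, y down, z forward; pixel columns grow to the right and rows downward; lengths in m; the calibration is good to about 2 mm. A picture is of the moment at which its call begins. There is no depth.
A pose or a line that the arm cannot do raises env.MotionError and nothing moves.
- job.hand_in(): hands the job in, once; it reports no verdict.
The state is a dict: "clock": time; "joints": joint angles; "qvel": joint speeds; "joint_efforts": joint torques, N m; "position": TCP position; "ee_rot": TCP orientation; "contact_force": force on the tool from outside, world axes, zero at the start; "ft_torque": the same for the moment, N m; "finger_gap": opening from 0.0 (shut) to 1.0 (fully open).
Only numpy, scipy, OpenCV 4.12 (cv2) and the standard library are available. Lean on these libraries where they do the work, as an engineer would, in place of code of your own. Each camera call takes 0.05 s, during which the arm holds its last target. There are 200 camera calls.

### The job

Load the labelling-tape spindle: take the rolls from the tray and thread the wide roll onto the horizontal rod first, right up to the flange, then the narrow roll up against it, and last push the end cap fully home on the rod's end so that it keeps the rolls on. The spindle is clamped on its post at a height nobody has measured, so find that by touch or by sight; leave the other things on the bench where they are.

Things in the scene. Friction and masses are not known exactly. Their poses are not given: they have to be found in the camera images.
- stand: Fixed spindle stand. Origin on the bench under the rod. A rigid level steel rod, 16 mm thick, lies over y = 0 along the stand's x axis: from its flange (36 mm disc, face at x = +35 mm) it runs 61 mm free toward -x and ends at x = -26 mm, the last 3 mm tapered to 11 mm. Its height is NOT reported: the axis is anywhere from 92 to 130 mm above the bench, and stays there.
- post_top (a point): Top of the stand's upright post (12 mm thick, at stand x = +80 mm, 150 mm above the bench; axes as the stand's). The rod's clamp block sits on the post somewhere below: stand x = +64 to +96 mm, 14 mm above and below the rod's axis, thumb screw on the +y side out to y = 31 mm. The grey foot plate is 90 mm wide, 12 mm high and runs from stand x = -65 to +95 mm.
- tray: Fixed roll tray: plate 170 x 70 x 6 mm, two 6 mm rails along its x axis, 20 mm apart, tops 27 mm above the bench; end plates 33 mm high at x = +-81 mm. Origin at the centre of its underside. The two rolls and the end cap stand on the rails on edge, axes along the tray's x axis, at x = -55, 0 and +55 mm (give or take 5 mm), in any order.
- wide_roll_center (a point): Centre of the wide tape roll: a stiff off-white ring 50 mm in outer diameter and 25 mm wide, with a brown core and a 19 mm bore right through; about 0.12 kg. x axis along the roll's axis. It starts on edge, centre 51 mm above the bench. Home on the spindle its centre is at x = +22.5 mm in the stand's frame.
- narrow_roll_center (a point): Centre of the narrow tape roll: like the wide one (19 mm bore, x axis along the roll's axis, on edge) but 60 mm in outer diameter and only 14 mm wide, centre 55 mm above the bench; about 0.10 kg. Home against the wide roll its centre is at x = +3 mm in the stand's frame.
- end_cap_center (a point): Centre of the end cap: ribbed grey plastic cylinder, 36 mm in diameter, 26 mm long, 0.06 kg, x along its axis. A blind bore, 19 mm wide and 18 mm deep, opens at its +x end. It starts on the rails, centre 43 mm above the bench, open end toward the tray's +x. Fully home, the bore's floor meets the rod's end: centre at x = -21 mm in the stand's frame, rim 4 mm from the narrow roll.
- bung: Loose bystander: tan rubber bung, 24 mm wide, 22 mm high; origin at its underside. Not to be moved.
- weigh_boat: Loose bystander: white square weighing boat, 61 x 61 x 14 mm; origin at its underside. Not to be moved.
- marker: Loose bystander: marker pen, 128 mm long, 13 mm high, lying down. Not to be moved.
- parts_tub: Loose bystander: clear round tub, 91 mm wide, 40 mm high; origin at its underside. Not to be moved.
Not all that is in view belongs to the job. What is shaped like the part that bears wide_roll_center but pink or red is not meant.

How it is judged:
By the outcome, as a careful person would: the job done as asked, in the order asked, and still so for the second after the job is handed in, with the robot touching nothing.
It also fails if it takes over 72 s, if anything falls off the work surface, if the arm or the gripper's body presses on something with over 40 N, if the wrist force passes 120 N, or if a joint passes its speed limit or range.

## Working session

There is one attempt and no reset: what is moved stays moved. The work goes in short steps, each a Python script; the robot and the scene stay as the last script left them, time stands still between calls to the robot, and variables do not carry over. Pictures are saved under pics/ and viewed, about 8 in all and at most 12, crops included, and the job is handed in when it is done.

```bash
mkdir -p pics; python3 - <<'E'
from bench import env, kinematics, monitor, eyes, job
import cv2,numpy as np
np.set_printoptions(precision=4,suppress=True)
for n in("side","top"):
    d=eyes.grab_frame(n); cv2.imwrite(f"pics/{n}0.png",cv2.resize(d["frame"][:,:,::-1],(800,600),interpolation=cv2.INTER_CUBIC))
    np.savez(f"{n}0.npz",**{k:d[k] for k in d})
    print(n,d["mtx"],d["k1"],d["view"])
print(monitor.sense(),env.hold_point_z)
E
```

```text
side [[402.0709   0.     260.7434]
 [  0.     402.0709 189.666 ]
 [  0.       0.       1.    ]] -0.08904733436766185 [[-0.9001 -0.4356 -0.0106  0.4251]
 [-0.1848  0.4038 -0.896   0.2296]
 [ 0.3945 -0.8045 -0.444   0.8102]
 [ 0.      0.      0.      1.    ]]
top [[480.7278   0.     244.2516]
 [  0.     480.7278 185.6388]
 [  0.       0.       1.    ]] -0.1355797617007127 [[ 0.0257 -0.9997  0.0015 -0.0986]
 [-0.9802 -0.0255 -0.1965  0.517 ]
 [ 0.1964  0.0035 -0.9805  1.5189]
 [ 0.      0.      0.      1.    ]]
{'clock': 0.1, 'joints': array([-1.4954,  0.3134,  1.4983,  0.    ,  1.331 , -0.2234]), 'qvel': array([-0.0002, -0.002 , -0.0028, -0.0008,  0.001 ,  0.    ]), 'joint_efforts': array([  0.0031, -41.2904, -26.0144,  -0.0002,   0.003 ,   0.    ]), 'position': array([ 0.1545, -0.5015,  0.2308]), 'ee_rot': array([ 0.4203,  0.5691, -0.4197,  0.5686]), 'contact_force': array([1.1887, 0.3129, 0.3327]), 'ft_torque': array([0.0088, 0.0385, 0.0186]), 'finger_gap': 0.9993867247619801} 0.0187
```

View pics/side0.png

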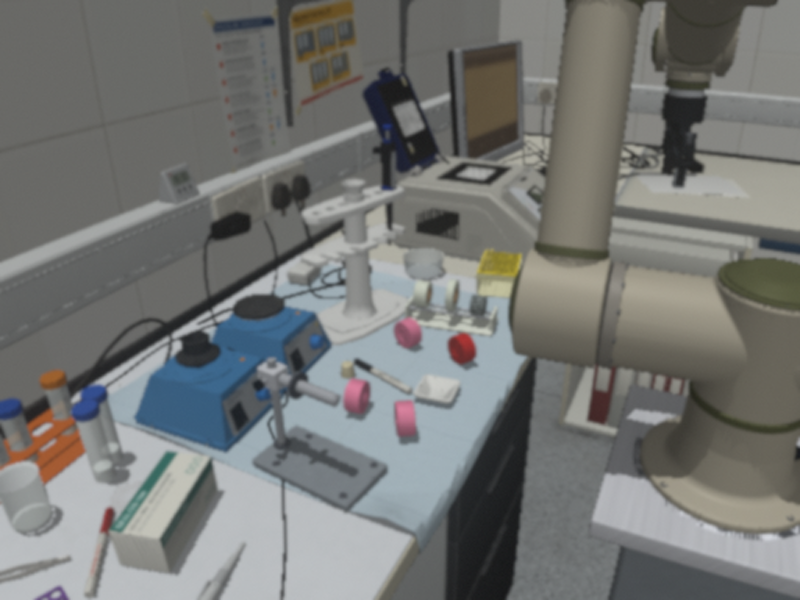

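View pics/top0.png

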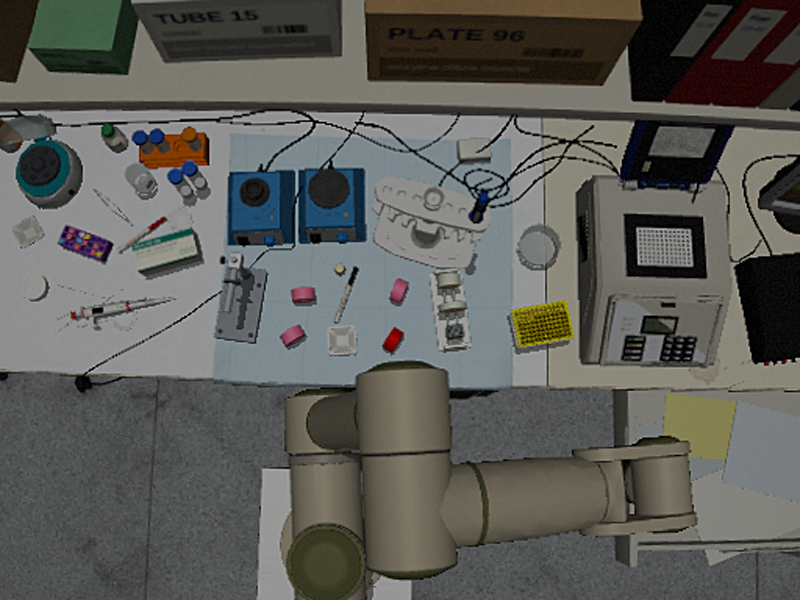

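The rod points roughly toward the robot (−x) on the left, and the tray is on the right holding the wide roll (far), narrow roll (middle) and cap (near). I'll zoom in next.

```bash
cat > h.py <<'E'
import numpy as np,cv2
def ray(d,px):  # px in native pixels -> origin, dir
    K=d["mtx"];xd=np.array([(px[0]-K[0,2])/K[0,0],(px[1]-K[1,2])/K[1,1]])
    x=xd.copy()
    for _ in range(20): x=xd/(1+float(d["k1"])*(x@x))
    R=d["view"][:3,:3];t=d["view"][:3,3]
    v=R.T@np.r_[x,1]; return -R.T@t, v/np.linalg.norm(v)
def onz(d,px,z):
    o,v=ray(d,px); return o+v*(z-o[2])/v[2]
def proj(d,p):
    c=d["view"][:3,:3]@np.asarray(p)+d["view"][:3,3]; x=c[:2]/c[2]; x=x*(1+float(d["k1"])*(x@x))
    return d["mtx"][:2,:2]@x+d["mtx"][:2,2]
def tri(d1,p1,d2,p2):
    o1,v1=ray(d1,p1);o2,v2=ray(d2,p2)
    s=np.linalg.lstsq(np.c_[v1,-v2],o2-o1,rcond=None)[0]
    a=o1+v1*s[0];b=o2+v2*s[1]; return (a+b)/2,np.linalg.norm(a-b)
E
python3 - <<'E'
import cv2,numpy as np
s=np.load("side0.npz")["frame"][:,:,::-1];t=np.load("top0.npz")["frame"][:,:,::-1]
def cr(im,x,y,w,h,W,H): return cv2.resize(im[y:y+h,x:x+w],(W,H),interpolation=cv2.INTER_CUBIC)
# top crops: tray 270..310 x165..230 ; stand 135..175
o=np.zeros((600,800,3),np.uint8)
o[:, :300]=cr(t,134,155,40,80,300,600)
o[:,300:600]=cr(t,268,165,40,80,300,600) 
cv2.imwrite("pics/c1.png",o[:,:600])
o=np.vstack([cr(s,255,165,80,50,800,500)[:300+100],]); 
b=cr(s,160,220,90,100,540,600)
cv2.imwrite("pics/c2.png",np.hstack([cv2.copyMakeBorder(cr(s,255,165,65,55,0 or 400,338)[:, :],0,262,0,0,cv2.BORDER_CONSTANT)[:, :400],cr(s,160,220,66,100,396,600)]))
E
```

```text
(no output)
```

View pics/c1.png

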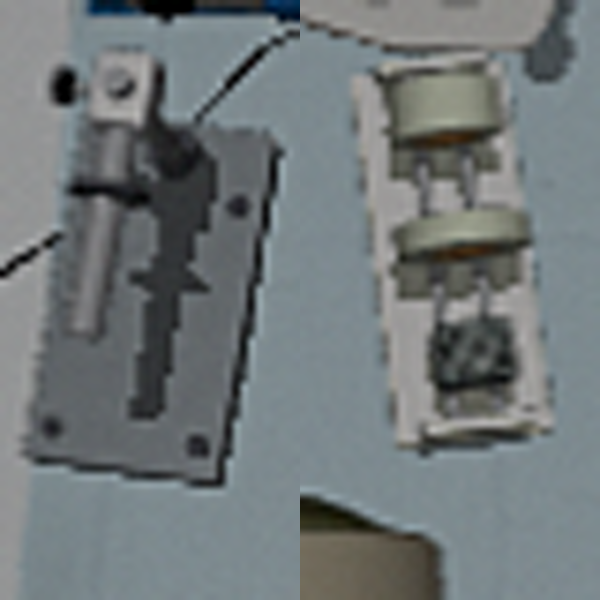

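View pics/c2.png

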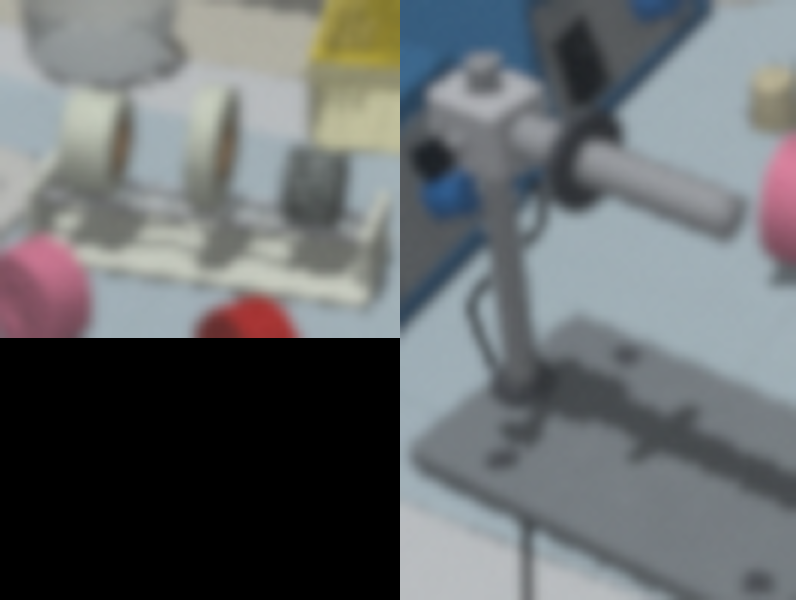

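```bash
python3 - <<'E'
from h import *
np.set_printoptions(precision=4,suppress=True)
t=dict(np.load("top0.npz"));s=dict(np.load("side0.npz"))
L=lambda x,y:(134+x/7.5,155+y/7.5); R=lambda x,y:(268+(x-300)/7.5,165+y/7.5)
S=lambda x,y:(160+(x-400)/6,220+y/6); S1=lambda x,y:(255+x*65/400,165+y*55/338)
for n,p in dict(fTR=L(280,140),fBR=L(220,483),fBL=L(28,458)).items(): print(n,onz(t,p,.012))
print("posttop",onz(t,L(122,82),.15))
print("tip",tri(t,L(86,337),s,S(733,217)))
print("flange",tri(t,L(110,190),s,S(588,160)))
for n,p in dict(TL=R(357,82),BL=R(402,445),BR=R(550,430)).items(): print("tray",n,onz(t,p,.006))
for n,(l,r,y1,y2,z,dz) in dict(wide=(393,498,70,133,.051,.025),narrow=(395,530,207,248,.055,.03),cap=(432,515,318,385,.043,.018)).items():
    m=(l+r)/2; print(n,"width at centre z:",onz(t,R(l,(y1+y2)/2),z)[:2],onz(t,R(r,(y1+y2)/2),z)[:2],"far/near top",onz(t,R(m,y1),z+dz)[:2],onz(t,R(m,y2),z+dz)[:2])
print("side wide",tri(t,R(446,104),s,S1(92,137)),"narrow",tri(t,R(462,230),s,S1(212,148)),"cap",tri(t,R(473,350),s,S1(315,188)))
fr=s["frame"][:,:,::-1]
a=cv2.resize(fr[182:210,298:320],(440,560),interpolation=cv2.INTER_CUBIC)
b=cv2.resize(t["frame"][200:228,280:302,::-1],(352,560)[0:1]+(560,),interpolation=cv2.INTER_CUBIC)
cv2.imwrite("pics/c3.png",np.clip(np.hstack([a,b]).astype(float)*1.6,0,255).astype(np.uint8))
E
```

```text
fTR [0.5621 0.1622 0.012 ]
fBR [0.4061 0.1804 0.012 ]
fBL [0.4147 0.267  0.012 ]
posttop [0.5543 0.2072 0.15  ]
tip (array([0.4547, 0.2225, 0.1219]), np.float64(0.006186287398594053))
flange (array([0.5159, 0.2159, 0.1218]), np.float64(0.003323330032884571))
tray TL [ 0.5646 -0.19    0.006 ]
tray BL [ 0.4009 -0.2121  0.006 ]
tray BR [ 0.4091 -0.2777  0.006 ]
wide width at centre z: [ 0.5463 -0.2031] [ 0.5475 -0.2491] far/near top [ 0.5553 -0.2238] [ 0.5276 -0.224 ]
narrow width at centre z: [ 0.4896 -0.2042] [ 0.4911 -0.2629] far/near top [ 0.4938 -0.2307] [ 0.4761 -0.2308]
cap width at centre z: [ 0.4375 -0.2218] [ 0.4384 -0.2579] far/near top [ 0.4499 -0.238 ] [ 0.4209 -0.2383]
side wide (array([ 0.5484, -0.2258,  0.0487]), np.float64(0.004338557063157031)) narrow (array([ 0.4908, -0.2334,  0.0515]), np.float64(0.0018754069321722188)) cap (array([ 0.4406, -0.2398,  0.0379]), np.float64(0.002512617543434737))
```

View pics/c3.png

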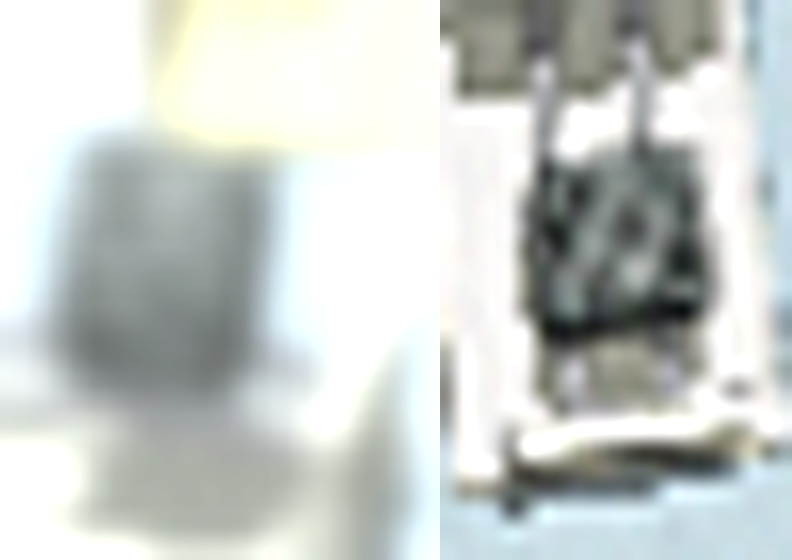

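```bash
python3 - <<'E'
from h import *
np.set_printoptions(precision=4,suppress=True)
t=dict(np.load("top0.npz"));s=dict(np.load("side0.npz"))
k=.64
print("coltop",tri(t,(434*k,197*k),s,(353*k,185*k)))
for z in (0.01,.1,.2,.25): print(z,"front edge",onz(t,(440*k,266*k),z)[:2],onz(t,(478*k,262*k),z)[:2],"tray far",onz(t,(445*k,272*k),.033)[:2])
for z in (.1,.108,.116,.122): 
    print(z,"rod tip,flange top-view",onz(t,(145.4,199.9),z)[:2],onz(t,(148.7,180.3),z)[:2], "side tip",onz(s,(215.5,256.2),z)[:2])
a=cv2.resize(t["frame"][105:185,230:330,::-1],(500,400),interpolation=cv2.INTER_CUBIC)
b=cv2.resize(s["frame"][110:220,190:265,::-1],(273,400),interpolation=cv2.INTER_CUBIC)
cv2.imwrite("pics/c4.png",np.hstack([a,b]))
E
```

```text
coltop (array([ 0.6592, -0.1779,  0.2577]), np.float64(0.004117151031540731))
0.01 front edge [ 0.584  -0.2098] [ 0.5951 -0.2923] tray far [ 0.5657 -0.2189]
0.1 front edge [ 0.5628 -0.203 ] [ 0.5733 -0.2808] tray far [ 0.5657 -0.2189]
0.2 front edge [ 0.5392 -0.1955] [ 0.549  -0.2681] tray far [ 0.5657 -0.2189]
0.25 front edge [ 0.5274 -0.1917] [ 0.5368 -0.2617] tray far [ 0.5657 -0.2189]
0.1 rod tip,flange top-view [0.4555 0.226 ] [0.519  0.2195] side tip [0.4752 0.1975]
0.108 rod tip,flange top-view [0.4542 0.2243] [0.5174 0.2179] side tip [0.4689 0.2068]
0.116 rod tip,flange top-view [0.4529 0.2226] [0.5157 0.2162] side tip [0.4626 0.2161]
0.122 rod tip,flange top-view [0.4519 0.2213] [0.5145 0.2149] side tip [0.4579 0.2231]
```

View pics/c4.png

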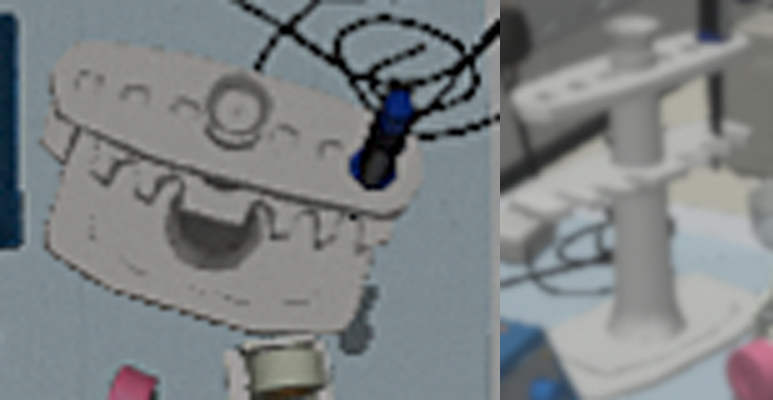

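The brown/open faces I can see point toward −x. The white pipette rack stands close behind the wide roll, at about x≈0.585, so I'll tilt the tool 13° back for the picks. First I'll touch the rod to get its height, side position and yaw.

```bash
cat >> h.py <<'E'
from scipy.spatial.transform import Rotation as Rot
from bench import env, kinematics, monitor, eyes, job
def quat(yaw,tilt=0,flip=0):
    a=np.array([np.cos(yaw),np.sin(yaw),0]);z=np.array([-np.sin(yaw),np.cos(yaw),0])*(-1 if flip else 1)
    x=np.sin(tilt)*a-np.cos(tilt)*np.array([0,0,1]); return Rot.from_matrix(np.c_[x,np.cross(z,x),z]).as_quat()
def fingerdir(yaw,tilt): return np.array([np.sin(tilt)*np.cos(yaw),np.sin(tilt)*np.sin(yaw),-np.cos(tilt)])
def pos(): return np.array(monitor.sense()["position"])
def clk(): return monitor.sense()["clock"]
E
cat > touch.py <<'E'
from h import *
np.set_printoptions(precision=4,suppress=True)
yaw=-np.radians(6.3); U=np.array([np.cos(yaw),np.sin(yaw),0]);V=np.array([-np.sin(yaw),np.cos(yaw),0])
O=np.array([.4515,.2212,0])+.026*U
P=lambda u,v,z:O+u*U+v*V+np.array([0,0,z])
j=monitor.sense()["joints"]
qs=[quat(yaw,0,f) for f in(0,1)]
c=[(np.abs(k-j).max(),f,k) for f in(0,1) if (k:=kinematics.ik(P(5e-3,0,.19),qs[f])) is not None]
for x in c: print(x)
q=qs[min(c,key=lambda x:x[0])[1]]
env.close_gripper(40)
env.reach(P(.005,0,.18),q); print(clk())
h=env.movel(P(.005,0,.095),velocity=.03,guard=5); print("top",h,pos(),clk())
zt=pos()[2]; za=zt-.008
if h:
    res=[]
    env.movel(P(.020,0,zt+.012)); 
    env.movel(P(.020,.042,zt+.012)); env.movel(P(.020,.042,za-.012))
    h1=env.movel(P(.020,0.005,za-.012),velocity=.03,guard=5);res.append((h1,pos()))
    env.movel(P(.020,.03,za-.012)); env.movel(P(-.012,.03,za-.012))
    h1=env.movel(P(-.012,0.005,za-.012),velocity=.03,guard=5);res.append((h1,pos()))
    env.movel(P(-.012,.04,za-.012));env.movel(P(-.012,.04,zt+.012));env.movel(P(-.012,-.04,zt+.012));env.movel(P(-.012,-.04,za-.012))
    h1=env.movel(P(-.012,-0.005,za-.012),velocity=.03,guard=5);res.append((h1,pos()))
    env.movel(P(-.012,-.04,za-.012));env.movel(P(-.012,-.04,zt+.04))
    for r in res: d=r[1]-O; print(r[0],r[1],"u,v",d@U,d@V)
print(clk())
E
python3 touch.py
```

```text
(np.float64(1.6979626212297536), 0, array([ 0.2026,  0.3574,  1.5475, -0.    ,  1.2368, -1.2583]))
(np.float64(2.1067270142890653), 1, array([ 0.2026,  0.3574,  1.5475, -0.    ,  1.2368,  1.8833]))
3.6583
top True [0.4824 0.2178 0.1332] 5.25
True [0.5001 0.2417 0.1133] u,v 0.020027812642516143 0.025719917424594146
True [0.4688 0.2453 0.1131] u,v -0.011468028929912168 0.025881922424958886
True [0.4636 0.2028 0.1131] u,v -0.011996079220929413 -0.01700685615206304
11.3
```

```bash
python3 - <<'E'
from h import *
np.set_printoptions(precision=4,suppress=True)
t=dict(np.load("top0.npz"))
hsv=cv2.cvtColor(t["frame"],cv2.COLOR_RGB2HSV)
m=((hsv[...,0]>150)|(hsv[...,0]<6))&(hsv[...,1]>80)&(hsv[...,2]>80)
m[:, :180]=0;m[:,290:]=0;m[:170]=0;m[230:]=0
n,_,st,ce=cv2.connectedComponentsWithStats(m.astype(np.uint8))
for i in range(1,n):
    if st[i][4]>20:
        x,y,w,h,a=st[i]; print(st[i],[onz(t,p,.03)[:2] for p in((x,y),(x+w,y+h))])
j=monitor.sense()["joints"]; y=np.radians(7.4)
for f in(0,1):
    for ti in(13,):
        ti=np.radians(ti); C=np.array([.544,-.227,.051])
        for dz in(.11,0): print(f,dz,kinematics.ik(C+.0225*fingerdir(y,ti)+[0,0,dz],quat(y,ti,f)))
print(j)
# bar front edge (top plate of rack)
for z in (.16,.24): print(z,[onz(t,(230+a/5,105+b/5),z)[:2] for a,b in((405,215),(345,205),(180,165),(390,240))])
E
```

```text
[250 178  11  16 103] [array([ 0.55  , -0.1035]), array([ 0.4969, -0.1411])]
[187 184  14   8 100] [array([0.5242, 0.1051]), array([0.4985, 0.0573])]
[180 208  15  13 107] [array([0.4431, 0.1243]), array([0.4016, 0.0729])]
[245 210  13  14 102] [array([ 0.4423, -0.0896]), array([ 0.3972, -0.1332])]
0 0.11 [-0.6586  0.4514  1.5705  0.1949  0.9672 -2.4572]
0 0 [-0.6586  0.6086  1.6538  0.2408  0.7322 -2.5262]
1 0.11 [-0.6586  0.4514  1.5705  0.1949  0.9672  0.6844]
1 0 [-0.6586  0.6086  1.6538  0.2408  0.7322  0.6154]
[ 0.1351  0.305   1.6699  0.0009  1.1715 -1.3266]
0.16 [array([ 0.6218, -0.2891]), array([ 0.6271, -0.2518]), array([ 0.6501, -0.1491]), array([ 0.6055, -0.2797])]
0.24 [array([ 0.5988, -0.278 ]), array([ 0.6039, -0.2428]), array([ 0.6255, -0.1458]), array([ 0.5834, -0.2691])]
```

```bash
cat >> h.py <<'E'
TY=np.radians(7.4); TI=np.radians(13)
SY=np.radians(-6.6)
_y0=-np.radians(6.3); SU=np.array([np.cos(SY),np.sin(SY),0]); SV=np.array([-np.sin(SY),np.cos(SY),0])
_u=np.array([np.cos(_y0),np.sin(_y0),0]); _v=np.array([-np.sin(_y0),np.cos(_y0),0])
SO=np.array([.4515,.2212,0])+.014*_u+.0044*_v+.012*SU   # stand origin
ZA=.125
def pick(c,h,depth=.0225,tilt=TI,via=None,flip=1,effort=50):
    q=quat(TY,tilt,flip);C=np.r_[c,h]+depth*fingerdir(TY,tilt)
    env.release()
    if via is not None: env.reach(np.array(via),q)
    env.movel(C+[0,0,.11],frame=None,velocity=.25) if via is not None else env.reach(C+[0,0,.11],q)
    env.movel(C,velocity=.15); env.close_gripper(effort); g=monitor.sense()["finger_gap"]
    env.movel(C+[0,0,.075],velocity=.15)
    return g
def snap(n,box,size,name):
    d=eyes.grab_frame(n);x,y,w,h=box
    cv2.imwrite(name,cv2.resize(d["frame"][y:y+h,x:x+w,::-1],size,interpolation=cv2.INTER_CUBIC)); return d
E
python3 - <<'E'
from h import *
np.set_printoptions(precision=4,suppress=True)
print(SO)
g=pick((.544,-.227),.051,via=(.46,-.235,.19)); print("gap",g*85,pos(),clk(),monitor.sense()["contact_force"])
t=snap("top",(240,140,90,90),(500,500),"pics/a.png")
s=snap("side",(240,120,110,110),(500,500),"pics/b.png")
cv2.imwrite("pics/p1.png",cv2.resize(np.hstack([cv2.imread("pics/a.png"),cv2.imread("pics/b.png")]),(800,400)))
E
```

```text
[0.4778 0.2227 0.    ]
gap 49.124130034758785 [ 0.5486 -0.226   0.1031] 16.2583 [-0.0525  1.566  -2.4817]
```

View pics/p1.png

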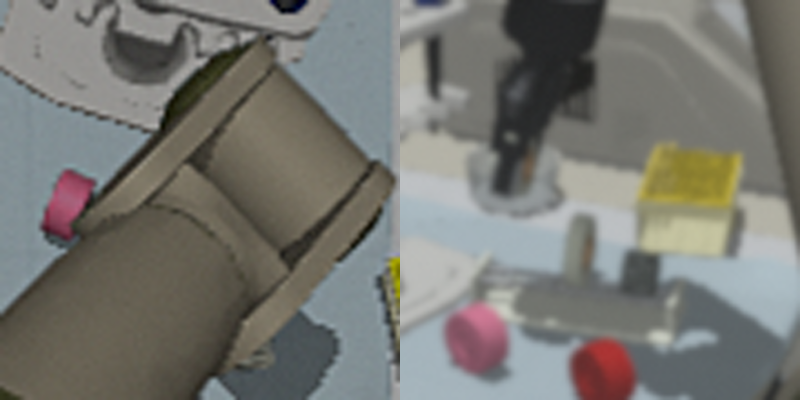

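Wide roll gripped (49 mm gap). Next I'll thread it on under a force guard.

```bash
cat >> h.py <<'E'
def tcp(u,dv=0,dz=0,depth=.0225,tilt=TI): return SO+u*SU+dv*SV+[0,0,ZA+dz]+depth*fingerdir(SY,tilt)
def u_of(depth=.0225,tilt=TI): d=pos()-depth*fingerdir(SY,tilt)-SO; return d@SU,d@SV,d[2]-ZA
def F(): return np.array(monitor.sense()["contact_force"])
E
python3 - <<'E'
from h import *
np.set_printoptions(precision=4,suppress=True)
q=quat(SY,TI,1)
print(kinematics.ik(tcp(-.07),q),kinematics.ik(tcp(.025),q))
env.movel(np.array([.46,-.235,.20]),velocity=.3)
env.reach(tcp(-.075,dz=.03),q); env.movel(tcp(-.065)); print(clk(),F())
f0=F(); h=env.movel(tcp(.030),velocity=.05,guard=10); print(h,u_of(),F()-f0,clk())
s=snap("side",(150,190,100,100),(600,600),"pics/p2.png")
E
```

```text
[ 0.3111  0.2747  1.9471 -0.1419  0.7176  2.0947] [ 0.2317  0.4203  1.7296 -0.1089  0.7809  1.9869]
19.0333 [-0.2305 -0.0245 -0.4558]
True (np.float64(-0.03565417068871701), np.float64(-8.575192726852656e-05), np.float64(-0.00015541533056229184)) [-2.579  -1.0288  7.828 ] 19.8833
```

View pics/p2.png

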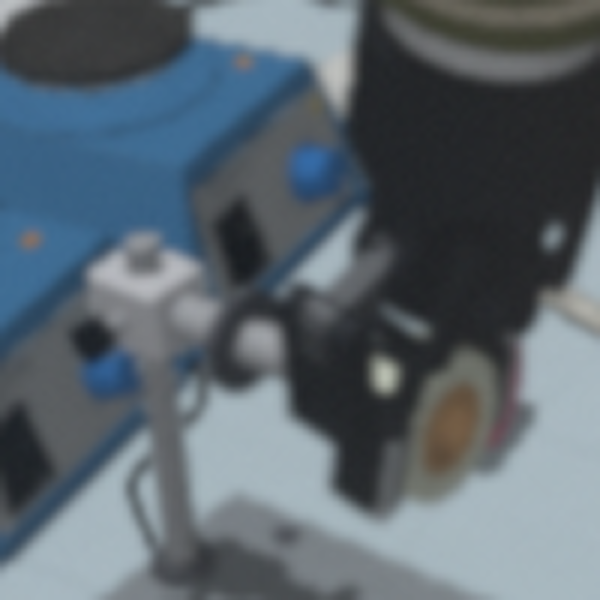

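The force is almost all upward, so the roll is slightly low in its bore. I'll follow the force and correct.

```bash
cat >> h.py <<'E'
def thread(goal,dv=0,dz=0,step=.0012,n=10,depth=.0225,tilt=TI,guard=10,early=-.003,back=.003,v=.05):
    """advance to goal; on contact short of goal+early shift along the lateral contact force"""
    for i in range(n):
        f0=F(); h=env.movel(tcp(goal+.012,dv,dz,depth,tilt),velocity=v,guard=guard)
        u,a,b=u_of(depth,tilt); f=F()-f0; L=np.array([f@SV,f[2]]); print(i,h,"u %.4f"%u,"f ax %.1f lat"%(f@SU),L,"off %.4f %.4f"%(dv,dz),"t %.1f"%clk())
        if not h or u>goal+early: return u,dv,dz
        if abs(f@SU)>2.5*np.linalg.norm(L) and u>-.01+0*goal and False: return u,dv,dz
        d=step*L/np.linalg.norm(L); dv+=d[0];dz+=d[1]
        env.movel(tcp(u-back,dv,dz,depth,tilt),velocity=.1)
    return u,dv,dz
E
python3 - <<'E'
from h import *
np.set_printoptions(precision=2,suppress=True)
env.movel(tcp(-.040,0,.0015),velocity=.1)
print(thread(.0225,0,.0015,early=-.006,n=5))
E
```

```text
0 True u 0.0212 f ax -2.9 lat [0.84 6.23] off 0.0000 0.0015 t 21.3
(np.float64(0.021229464969987025), 0, 0.0015)
```

```bash
python3 - <<'E'
from h import *
np.set_printoptions(precision=2,suppress=True)
print(F())
env.movel(tcp(.019,0,.0027),velocity=.1); print(F())
f0=F();h=env.movel(tcp(.036,0,.0027),velocity=.04,guard=14);print(h,u_of(),F()-f0,clk())
s=snap("side",(150,190,100,100),(600,600),"pics/p3.png");t=eyes.grab_frame("top")
E
```

```text
[-2.66  0.43  3.87]
[ 0.3   0.53 -1.31]
True (np.float64(0.020902697584834335), np.float64(-0.00015934938016189936), np.float64(0.0016796030514612814)) [ 0.39 -0.57 -0.44] 21.8
```

View pics/p3.png

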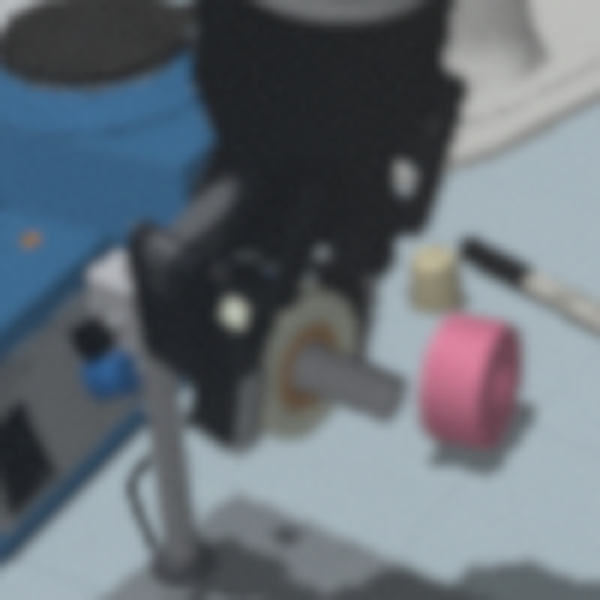

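```bash
python3 - <<'E'
from h import *
np.set_printoptions(precision=4,suppress=True)
env.hold(.1);print(u_of(),F())
h=env.movel(tcp(.018,0,.002),velocity=.05); print(u_of(),F())
h=env.movel(tcp(.036,0,.002),velocity=.02,guard=15);print(h,u_of(),F(),clk())
env.hold(.1);print(u_of(),F())
E
```

```text
(np.float64(0.020695787166164634), np.float64(-0.000219324002459181), np.float64(0.0015326988364479655)) [-0.1087  0.5847 -1.9176]
(np.float64(0.0178398292395859), np.float64(1.4609454320232942e-05), np.float64(0.0020015175599488733)) [-0.4527 -0.4409 -0.9413]
True (np.float64(0.020817662645870393), np.float64(-7.655946377161952e-05), np.float64(0.0012518988729772196)) [-0.2404  0.2517  0.8788] 22.6667
(np.float64(0.020872581456420222), np.float64(-6.975849818842883e-05), np.float64(0.001269571770285055)) [-1.218   0.8478  0.8862]
```

```bash
python3 - <<'E'
from h import *
np.set_printoptions(precision=4,suppress=True)
env.release(); p=pos(); env.movel(p-.09*fingerdir(SY,TI),velocity=.25)
g=pick((.489,-.2330),.055,depth=.0245,via=(.46,-.2368,.21)); print("gap",g*85,pos(),F(),clk())
t=eyes.grab_frame("top"); a=cv2.resize(t["frame"][150:220,130:200,::-1],(400,400),interpolation=cv2.INTER_CUBIC)
s=eyes.grab_frame("side");b=cv2.resize(s["frame"][220:280,170:230,::-1],(400,400),interpolation=cv2.INTER_CUBIC)
cv2.imwrite("pics/p4.png",np.hstack([a,b]))
E
```

```text
gap 58.48422659421179 [ 0.494  -0.2319  0.1053] [-0.2121  0.3946 -1.4619] 27.9917
```

View pics/p4.png

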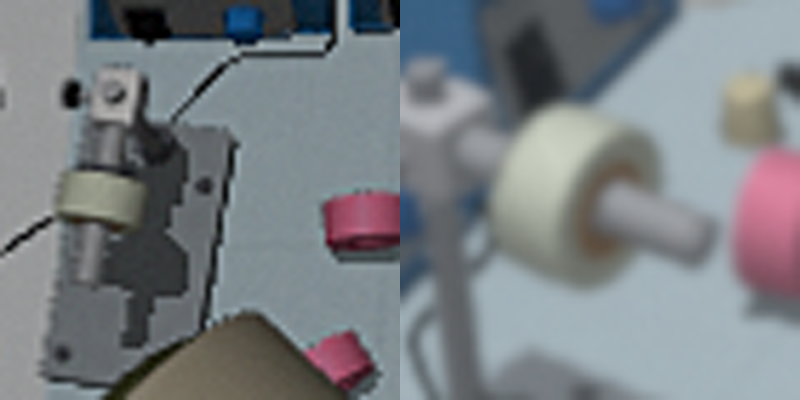

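```bash
python3 - <<'E'
from h import *
np.set_printoptions(precision=2,suppress=True)
D=.0245;q=quat(SY,TI,1)
env.movel(np.array([.46,-.235,.20]),velocity=.3)
env.reach(tcp(-.070,0,.03,D),q); env.movel(tcp(-.058,0,.0015,D)); print(clk(),F())
print(thread(.0015,0,.0015,early=-.006,n=5,depth=D))
env.hold(.1);print(u_of(D),F())
E
```

```text
30.6583 [-0.01  0.41 -1.65]
0 True u 0.0035 f ax -0.2 lat [0.22 0.83] off 0.0000 0.0015 t 31.8
(np.float64(0.003485122499603713), 0, 0.0015)
(np.float64(0.0033982084294184936), np.float64(-0.00034508062556547425), np.float64(0.0004856074364436025)) [ 0.28  0.44 -0.49]
```

```bash
python3 - <<'E'
from h import *
np.set_printoptions(precision=4,suppress=True)
D=.0245
h=env.movel(tcp(.02,0,.001,D),velocity=.03,guard=20);print(h,u_of(D),F(),clk())
env.release(); p=pos(); env.movel(p-.09*fingerdir(SY,TI),velocity=.25)
c=np.array([.4385,-.2385])
g=pick(c,.043,depth=.0195,tilt=0); print("gap",g*85,pos(),F(),clk())
qv=quat(np.radians(-58),0,1); P=np.array([.43,-.06,.20]); print(kinematics.ik(P,qv))
env.reach(P,qv); print(clk())
s=eyes.grab_frame("side"); x,y=proj(s,P+[0,0,.0195]).astype(int); print(x,y)
b=cv2.resize(s["frame"][y-20:y+20,x-20:x+20,::-1],(400,400),interpolation=cv2.INTER_CUBIC)
c_=cv2.resize(s["frame"][210:270,170:230,::-1],(400,400),interpolation=cv2.INTER_CUBIC)
cv2.imwrite("pics/p5.png",np.hstack([b,c_]))
E
```

```text
True (np.float64(0.003281982823127213), np.float64(-0.0005183692723172208), np.float64(-0.0004312977428897746)) [-0.877   0.0808 -0.3623] 32.15
gap 33.91112035882119 [ 0.4381 -0.2383  0.0977] [-0.5017 -0.0205 -0.1537] 37.025
[-0.4098  0.1417  1.8002 -0.      1.1997  2.1733]
38.3417
287 159
```

View pics/p5.png

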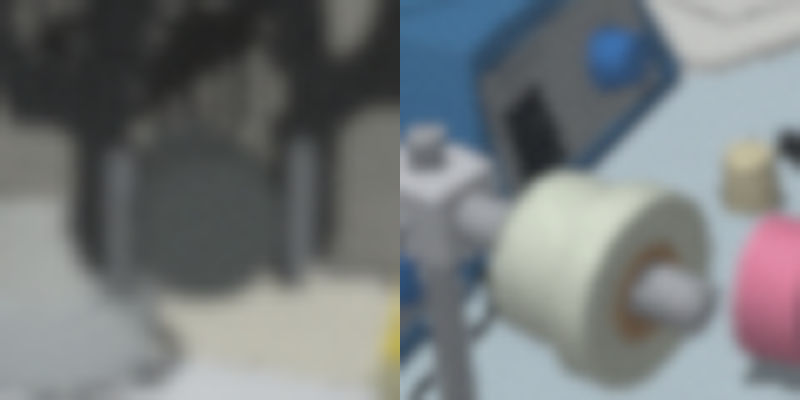

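The closed face points toward −x, so the open end already faces the rod and no flip is needed. Both rolls are on the rod and touching. Next is the cap.

```bash
python3 - <<'E'
from h import *
np.set_printoptions(precision=2,suppress=True)
D=.0195;q=quat(SY,0,1)
print(kinematics.ik(tcp(-.03,0,0,D,0),q))
env.reach(tcp(-.065,0,.02,D,0),q); env.movel(tcp(-.056,0,.001,D,0)); print(clk(),F())
print(thread(-.021,0,.001,early=-.006,n=6,depth=D,tilt=0,back=.004))
env.hold(.1);print(np.array(u_of(D,0)),F())
E
```

```text
[ 0.23  0.4   1.73 -0.    1.01  1.92]
39.8333 [ 1.16  0.16 -0.37]
0 True u -0.0219 f ax -2.5 lat [0.07 1.13] off 0.0000 0.0010 t 40.5
(np.float64(-0.02191363208030006), 0, 0.001)
[-0.02 -0.    0.  ] [-0.23 -0.06 -1.2 ]
```

```bash
python3 - <<'E'
from h import *
np.set_printoptions(precision=4,suppress=True)
D=.0195
h=env.movel(tcp(-.005,0,.0005,D,0),velocity=.02,guard=22);env.hold(.1);print(h,u_of(D,0),F(),clk())
env.release(); env.movel(pos()+[0,0,.10],velocity=.2)
env.movel(pos()-.15*SU,velocity=.3); print(clk(),F())
t=eyes.grab_frame("top"); s=eyes.grab_frame("side")
np.savez("fin.npz",t=t["frame"],s=s["frame"])
b=cv2.resize(s["frame"][210:270,170:230,::-1],(400,400),interpolation=cv2.INTER_CUBIC)
a=cv2.resize(t["frame"][155:225,130:200,::-1],(400,400),interpolation=cv2.INTER_CUBIC)
cv2.imwrite("pics/p6.png",np.hstack([a,b]))
E
```

```text
True (np.float64(-0.022050242991970455), np.float64(-0.0002589743610522872), np.float64(-0.0001469340305600697)) [-1.4075  0.4437  2.313 ] 41.1083
42.9667 [-0.0845  1.099   0.9375]
```

View pics/p6.png

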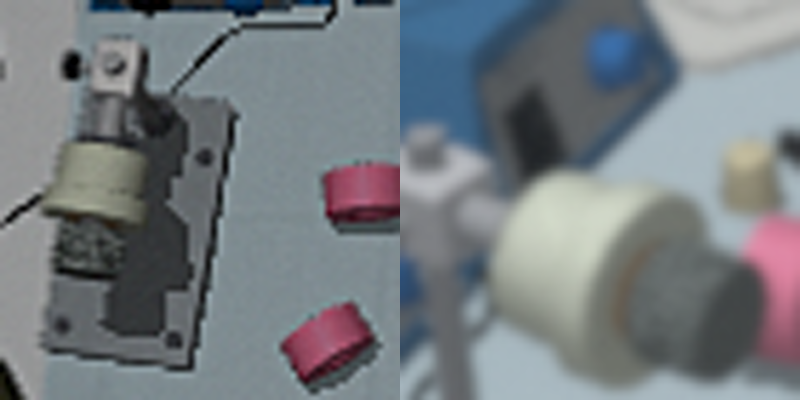

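It looks seated. As a last check I'll push axially on the cap's end with the fingers shut.

```bash
python3 - <<'E'
from h import *
np.set_printoptions(precision=4,suppress=True)
D=.012
env.close_gripper(40); env.movel(tcp(-.075,0,0,D,0),velocity=.15)
for g in(5,20):
    h=env.movel(tcp(-.025,0,0,D,0),velocity=.02,guard=g); print(g,h,u_of(D,0),F(),clk())
env.movel(tcp(-.12,0,.03,D,0),velocity=.2); env.hold(.3)
t=eyes.grab_frame("top")["frame"].astype(int);s=eyes.grab_frame("side")["frame"].astype(int);f=np.load("fin.npz")
print("change side",np.abs(s-f["s"])[215:265,175:222].mean(), "top bystanders",np.abs(t-np.load("top0.npz")["frame"])[165:230,205:235].mean(),clk())
E
```

```text
5 True (np.float64(-0.04405373846008083), np.float64(-4.772872358277354e-05), np.float64(-0.0003452656546411026)) [-0.4368  0.0247  0.2088] 46.3917
20 True (np.float64(-0.044222727392822334), np.float64(-0.00016040930561234977), np.float64(-0.0008217839972239349)) [-0.0252 -0.0267  0.837 ] 46.7583
change side 1.667659574468085 top bystanders 2.5242735042735043 47.7167
```

```bash
python3 -c "
from bench import job
job.hand_in()"
```

```text
the job is handed in; nothing more can be done
```

The spindle is loaded and handed in at about 48 s: wide roll against the flange, narrow roll against it, and the end cap on the rod's end.

**How it went**
- **Rod height:** touching the rod put its axis about 125 mm above the bench. Touch also gave its sideways position and yaw.
- **Camera disagreement:** the cameras put the rod 4–6 mm off sideways, partly because of a half-pixel slip of mine. I used the touch values.
- **Wide roll:** it caught low on the rod's tip at first. I raised it 1.5 mm and it went on.
- **Cap:** I turned it to the side camera before fitting. Its closed end faced the robot, so it needed no turning round.

**Last checks**
- **Rolls:** the pictures show the wide roll at the flange and the narrow roll touching it. The wide roll stopped at stand x of about 20.8 mm and the narrow at about 3.3 mm, against 22.5 and 3. That is within how well I knew their place in the grip, but it doesn't prove contact to the millimetre.
- **Cap:** it stopped at about −22 mm against −21. Pushing on its end until the force rose 20 N moved it less than 0.2 mm. The contact point put its end at about −33 mm; fully home is −34.
- **Other things on the bench:** the part of the top view I compared (middle of the bench, around the bung, marker and weigh boat) hardly changed from the first picture. I did not check the tub that way. The arm was clear of everything at the end.

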